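# Rehouse four registers in their original order

### The arm

A 6-joint arm with a two-finger parallel gripper is mounted at the origin on the work surface. World frame = base frame: x ahead of the robot, y to its left, z up, the work surface at z = 0. Lengths are in mm, angles in rad, forces in N, time in s.
With the tool pointing down it reaches from about 350 to 975 mm from the base axis. Payload 4.9 kg.
Tool frame: the origin (TCP) lies midway between the tips of the shut fingers; the grasp point (between the pads) lies 19 mm behind it; z points along the fingers, y is the line along which they close (so a half turn about z gives the same grasp; the last joint's range is limited). The gripper opens to 85 mm and grips with 20 to 120 N. Pads are 22 mm wide; open, the fingers measure 114 mm over their backs; the gripper's body (76 mm by 85 mm) begins 54 mm behind the grasp point. The pads swing forward as they close: fully open they stand 13 mm farther back than shut.
Start: joints at [-0.119, 0.053, 1.613, -0, 1.476, -0.119], TCP at [624.981, 0.003, 231.304] pointing down, gripper open.
Joint ranges: [-3.01, 3.01], [-1.01, 2.22], [0.06, 2.58], [-1.02, 4.17], [0.09, 2.62], [-3.14, 3.14]. Speed limits (rad/s): [2.57, 2.57, 3.14, 3.14, 3.14, 3.14].

### API

Orientations are given as a unit quaternion [x, y, z, w].
In Python, from station import arm gives the robot as it stands.
- The arm moves only by the tool carry_out, never from a script. Its arguments are lists of equal length, an entry for each row: "slide": the shift along the world's x, y, z in mm, a list of three; "delta_rot": the turn, a rotation vector about the world's x, y, z in rad, a list of three. In form: {"slide": [[tx, ty, tz], ...], "delta_rot": [[ax, ay, az], ...]}. A call has 1 to 5 rows; each row is the pose to reach, as a shift and turn from the pose commanded when the call began; what a row does not reach only later rows make up. A row lasts 1/10 s, in which the tool goes at most 50 mm and 8.59 degrees, less where a joint would pass 70% of its speed; a pose out of reach is approached as far as the arm can. A call with a gripper value outside its range is refused whole. "claw" is the opening, from -1 (shut) to 1 (fully open), set as the call begins (left out, the last holds). The fingers move at their own pace and stop on an object; "newtons" is the grip in N (left out, the last holds). Time passes only in rows, so rows that repeat a pose let the fingers close. It gives the time, the measured TCP pose, the force, the opening and the grip force at its end, in the units of the state.
- arm.state(): the state, without advancing time (a new reading comes with each control period).
- arm.capture(name): name is "scene" or "side" or "wrist"; returns (picture, depth): 420x560x3 uint8, blue, green, red; 420x560 float32, mm along the optical axis (not along the pixel's ray), 0 where there is no reading.
- arm.get_calibration(name): a dict with "fx", "fy", "cx", "cy" (pixels), "pose" (4x4, takes a point from camera to world coordinates). Camera axes: x right, y down, z forward; pixel columns grow to the right and rows downward; lengths in mm; the calibration is good to about 2 mm. The wrist camera is an equidistant fisheye: a pixel r from the principal point sees the ray r / f radians off the axis. A picture is of the moment at which its call begins: read the wrist's pose just before it. get_calibration takes no time and is no camera call; for the wrist camera it gives the pose at the moment of the call.
- arm.hand_in(): hands the job in; it is judged then, once.
The state is a dict: "t": time; "joint_pos": joint angles; "dq": joint speeds; "joint_efforts": joint torques, N m; "eef_pos": TCP position; "tool_rot": TCP orientation; "contact_force": force on the tool from outside, world axes, zero at the start; "wrist_torque": the same for the moment, N m; "gripper_width": finger opening in mm; "gripper_force": force on a finger pad.
Only numpy, scipy, OpenCV 4.12 (cv2) and the standard library are available. Lean on these libraries where they do the work, as an engineer would, in place of code of your own. Each camera call takes 0.05 s, during which the arm holds its last target. There are 200 camera calls.

### The job

Rehouse the four bound registers: lift each one out of its old cardboard slipcase in the wooden tray and stand it in the new grey steel rack, one to a bay, keeping the row in its original left-to-right order. Leave every register upright on the rack's floor, square in its bay and wholly on the floor from front to back; set them down without dropping or knocking any over.

Things in the scene. Friction and masses are not known exactly. Their poses are not given: they have to be found in the camera images.
- old_tray: Fixed wooden tray, 150 (x) by 340 (y) mm, floor 10 mm, end walls 45 mm high. Four slipcases stand in it in a row along y, centred at y = -120, -40, +40, +120 mm. Origin: centre of underside, on the table; x points away from the robot (yaw within 0.25 rad), y to its left.
- new_rack: Fixed grey steel rack, 145 (x) by 316 (y) mm, four empty bays in a row, centres at y = -117, -39, +39, +117 mm. Floor 5 mm thick from x = -72 mm to a 40 mm high back stop at +68; bays 74 mm wide between 4 mm plates reaching 75 mm above the table; open above and in front (-x). Origin: centre of underside, on the table; x points away from the robot (yaw within 0.25 rad), y to its left.
- vol_thin: Loose bound register, the thinnest of the four: 96 deep (x) by 24 thick (y) by 130 mm tall (z), about 220 g, grey boards, brown leather spine towards -x, paper edges; rigid, stands by itself. It stands upright in its slipcase, underside 13 mm above the table. Origin: centre of its underside, z up.
- vol_medium: Loose bound register, the second thinnest of the four: 100 deep (x) by 33 thick (y) by 146 mm tall (z), about 360 g, grey boards, brown leather spine towards -x, paper edges; rigid, stands by itself. It stands upright in its slipcase, underside 13 mm above the table. Origin: centre of its underside, z up.
- vol_thick: Loose bound register, the second thickest of the four: 104 deep (x) by 42 thick (y) by 138 mm tall (z), about 450 g, grey boards, brown leather spine towards -x, paper edges; rigid, stands by itself. It stands upright in its slipcase, underside 13 mm above the table. Origin: centre of its underside, z up.
- vol_thickest: Loose bound register, the thickest and tallest of the four: 108 deep (x) by 52 thick (y) by 154 mm tall (z), about 600 g, grey boards, brown leather spine towards -x, paper edges; rigid, stands by itself. It stands upright in its slipcase, underside 13 mm above the table. Origin: centre of its underside, z up.
- case_thin: Worn open-topped cardboard slipcase made to measure for vol_thin, fixed in the old tray: outside 110 (x) by 38 (y) by 60 mm high, wall and floor 3 mm, 4 mm clear all round the register. Stays where it is. Origin: centre of its underside, 10 mm above the table; axes as the tray's.
- case_medium: Worn open-topped cardboard slipcase made to measure for vol_medium, fixed in the old tray: outside 114 (x) by 47 (y) by 60 mm high, wall and floor 3 mm, 4 mm clear all round the register. Stays where it is. Origin: centre of its underside, 10 mm above the table; axes as the tray's.
- case_thick: Worn open-topped cardboard slipcase made to measure for vol_thick, fixed in the old tray: outside 118 (x) by 56 (y) by 60 mm high, wall and floor 3 mm, 4 mm clear all round the register. Stays where it is. Origin: centre of its underside, 10 mm above the table; axes as the tray's.
- case_thickest: Worn open-topped cardboard slipcase made to measure for vol_thickest, fixed in the old tray: outside 122 (x) by 66 (y) by 60 mm high, wall and floor 3 mm, 4 mm clear all round the register. Stays where it is. Origin: centre of its underside, 10 mm above the table; axes as the tray's.
There are look-alikes about, which are no part of the job. Leave any blue or orange look-alike of the vol_thickest alone. What is shaped like the vol_medium but yellow is not meant.

How it is judged:
By the outcome, as a careful person would: the job done as asked, in the order asked, and still so for the second after the job is handed in, with the robot touching nothing.
It also fails if it takes over 106 s, if anything falls off the work surface, if the arm or the gripper's body presses on something with over 40 N, if the wrist force passes 120 N, or if a joint passes its speed limit or range.

## Working session

There is one attempt and no reset: what is moved stays moved. The work goes in short steps, Python scripts to look and compute and a tool call to move; the robot and the scene stay as the last step left them, time stands still between calls to the robot, and variables do not carry over. Pictures are saved under pics/ and viewed, at most 14 in all, crops included, and the job is handed in when it is done.

Besides the shell and the picture viewer there is one more tool, called after "Request:" by a JSON object that holds its "name" and its "arguments". carry_out: Moves the arm, as the interface text tells. Its arguments: {"type":"object","properties":{"slide":{"type":"array"},"delta_rot":{"type":"array"},"claw":{"type":"number"},"newtons":{"type":"number"}},"required":["slide","delta_rot"]}

```bash
mkdir -p pics; ls
python3 - <<'E'
from station import arm
import cv2,numpy as np
for n in("scene","side"):
    p,d=arm.capture(n); cv2.imwrite(f"pics/{n}0.png",p); np.save(f"pics/{n}0.npy",d)
    c=arm.get_calibration(n); print(n,c["fx"],c["cx"],c["cy"],np.round(c["pose"],3).tolist())
print(arm.state())
E
```

```text
pics
scene 539.2954939051014 276.2214455108266 212.46785299455652 [[-0.624, 0.623, -0.472, 1054.203], [0.781, 0.507, -0.364, 445.045], [0.013, -0.596, -0.803, 1113.668], [0.0, 0.0, 0.0, 1.0]]
side 437.6013499409687 280.1784968139591 209.18308088034962 [[0.354, 0.577, -0.736, 1219.075], [0.935, -0.211, 0.284, -317.175], [0.008, -0.789, -0.615, 709.418], [0.0, 0.0, 0.0, 1.0]]
{'t': 0.1, 'joint_pos': array([-1.19007264e-01,  5.32906276e-02,  1.61415967e+00,  1.51108715e-06,
        1.47599569e+00, -1.19023497e-01]), 'dq': array([-0.00058522, -0.00217438, -0.00237084,  0.00037316,  0.00212496,
       -0.00097242]), 'joint_efforts': array([ 6.14647306e-04, -3.94903493e+01, -3.71363103e+01, -4.52310599e-05,
        3.99340541e-03, -4.17574097e-05]), 'eef_pos': array([6.24436558e+02, 6.36717327e-02, 2.30184310e+02]), 'tool_rot': array([ 7.07100789e-01,  7.07112166e-01, -5.72224310e-04, -7.28882528e-04]), 'contact_force': array([-0.33902051, -1.08741188, -0.15195097]), 'wrist_torque': array([0.01583177, 0.02197229, 0.01547154]), 'gripper_force': 0.0, 'gripper_width': 85.38998091037774}
```

View pics/scene0.png

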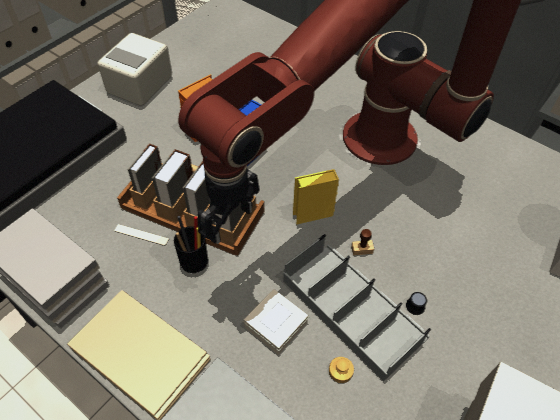

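View pics/side0.png

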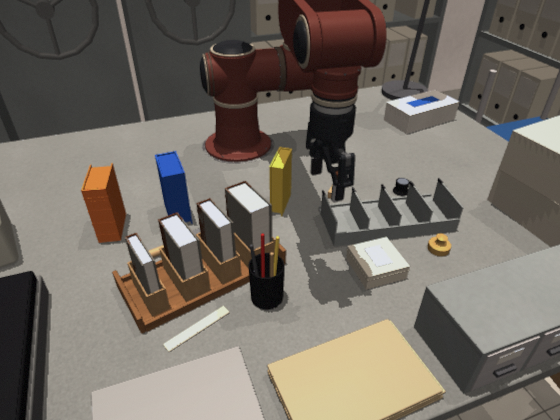

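The scene view shows four grey, white-topped registers in the wooden tray, with tops at about (145,160), (172,170), (198,185) and (235,215, partly behind the gripper). The empty rack runs from (305,255) to (410,350).

In the side view the register tops are at (142,250) thin, (182,232) thick-ish, (215,218) medium-ish and (248,205) thickest. The look-alikes are orange at (105,205), blue at (173,187) and yellow at (281,180). I choose the four white-topped registers in the slipcases.

```bash
cat > h.py <<'E'
import numpy as np,cv2
from station import arm
def cloud(n,p,d,c=None):
    c=c or arm.get_calibration(n); v,u=np.mgrid[:420,:560]
    P=np.stack([(u-c["cx"])/c["fx"]*d,(v-c["cy"])/c["fy"]*d,d],-1)
    T=np.array(c["pose"]); W=P@T[:3,:3].T+T[:3,3]; W[d<=0]=np.nan; return W
E
python3 - <<'E'
from h import *
for n in("scene","side"):
    p=cv2.imread(f"pics/{n}0.png");W=cloud(n,p,np.load(f"pics/{n}0.npy"))
    hsv=cv2.cvtColor(p,cv2.COLOR_BGR2HSV); z=W[...,2]
    m=((z>130)&(z<180)&(hsv[...,1]<60)&(hsv[...,2]>130)&(W[...,1]<100)).astype(np.uint8)
    k,l,s,_=cv2.connectedComponentsWithStats(m)
    for i in range(1,k):
        if s[i,4]<60: continue
        q=W[l==i]; zt=np.percentile(q[:,2],60); q=q[abs(q[:,2]-zt)<4]
        r=cv2.minAreaRect(q[:,:2].astype(np.float32)); print(n,s[i].tolist(),"z",round(zt,1),np.round(r[0],1),np.round(r[1],1),round(r[2],1))
    # rack: points near z 75 
    m=((z>68)&(z<80)&(W[...,1]>20)&(hsv[...,1]<70)&(W[...,0]<800)&(W[...,0]>350)).astype(np.uint8)
    k,l,s,_=cv2.connectedComponentsWithStats(m,connectivity=8)
    for i in range(1,k):
        if s[i,4]<8: continue
        q=W[l==i]; print("plate",n,s[i].tolist(),np.round(np.median(q,0),1),np.round(np.nanpercentile(q[:,:2],[3,97],axis=0),0).tolist())
    print("table z",np.round([np.nanmedian(z[180:200,20:60]) ,np.nanmedian(z[400:,220:260])],1))
    if n=="side": 
        cv2.imwrite("pics/crop1.png",cv2.resize(p[150:330,90:290],None,fx=3.3,fy=3.3))
E
```

```text
scene [131, 146, 24, 25, 190] z 139.6 [ 556.6 -350.6] [83.3 23. ] 13.1
scene [155, 152, 32, 30, 439] z 147.2 [ 537.6 -272.1] [95.5 38.6] 14.5
scene [186, 165, 19, 26, 248] z 155.3 [ 525.2 -192.9] [78.3 28.4] 15.8
plate scene [285, 234, 41, 33, 130] [484.8  91.4  73. ] [[425.0, 80.0], [543.0, 103.0]]
plate scene [309, 256, 41, 34, 128] [496.2 168.5  73.7] [[438.0, 158.0], [554.0, 180.0]]
plate scene [334, 278, 42, 36, 134] [509.3 245.5  73.9] [[451.0, 234.0], [569.0, 257.0]]
plate scene [361, 303, 42, 38, 142] [524.2 321.8  73.9] [[465.0, 310.0], [583.0, 333.0]]
plate scene [389, 328, 42, 40, 141] [540.1 398.1  74.5] [[479.0, 388.0], [596.0, 409.0]]
table z [ 45.  120.2]
side [228, 183, 41, 30, 604] z 162.8 [ 501.9 -116. ] [99.2 49.4] 13.7
side [200, 199, 30, 29, 388] z 154.7 [ 522.4 -191.2] [93.7 31.9] 13.1
side [161, 215, 35, 32, 603] z 146.6 [ 539.  -269.5] [95.  40.8] 13.8
side [127, 236, 25, 29, 334] z 138.6 [ 558.3 -346.9] [88.  22.7] 12.8
plate side [495, 176, 65, 48, 314] [631.4 559.2  74.1] [[535.0, 553.0], [717.0, 565.0]]
plate side [438, 179, 26, 31, 121] [544.9 397.2  72.8] [[483.0, 386.0], [600.0, 410.0]]
plate side [410, 181, 23, 32, 108] [529.5 320.1  73.4] [[468.0, 310.0], [585.0, 333.0]]
plate side [381, 184, 21, 34, 108] [518.8 243.   73.1] [[455.0, 234.0], [574.0, 256.0]]
plate side [352, 187, 19, 33, 94] [504.4 166.8  73.6] [[440.0, 157.0], [559.0, 180.0]]
plate side [322, 191, 16, 33, 82] [490.4  90.4  73.9] [[427.0, 80.0], [546.0, 102.0]]
table z [ -1.3 119.2]
```

View pics/crop1.png

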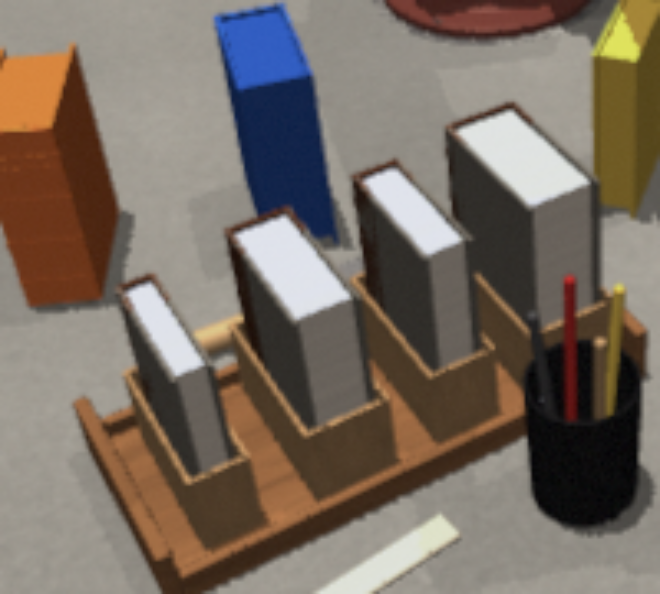

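The close crop confirms white-topped grey registers in cardboard slipcases, with the order by rising y being thin, thick, medium, thickest. Blue, orange and yellow stand outside the tray. Next I measure the outlines by height, along with the rack floor and back stop.

Run:
```python
from h import *
ty,ry=0.239,-0.178
def loc(q,c,a):
    R=np.array([[np.cos(a),np.sin(a)],[-np.sin(a),np.cos(a)]]); return (q[:,:2]-c)@R.T
tc=np.array([528.,-231.]); rc=np.array([512.,244.])
for n in("scene","side"):
    W=cloud(n,None,np.load(f"pics/{n}0.npy")).reshape(-1,3); W=W[~np.isnan(W[:,0])]
    L=loc(W,tc,ty); print(n)
    for y,h,nm in((-120,143,"thin"),(-40,151,"thick"),(40,159,"medium"),(120,167,"thickest")):
        s=(abs(L[:,1]-y)<40)&(abs(L[:,0])<75)&(W[:,2]>h-12)&(W[:,2]<h+4); q=L[s]
        if len(q)<20: continue
        print(nm,len(q),"x",np.round(np.percentile(q[:,0],[1,99]),1),"y",np.round(np.percentile(q[:,1],[2,98]),1),"z",np.round(np.percentile(W[s][:,2],[50,95]),1))
        # yaw from board-edge: PCA
        u,sv,vt=np.linalg.svd(q-q.mean(0),full_matrices=False); print("   pca yaw",round(np.degrees(np.arctan(vt[0,1]/vt[0,0])),1))
    s=(abs(L[:,0])<75)&(W[:,2]>40)&(W[:,2]<60)&((abs(L[:,1])>155))&(abs(L[:,1])<180); 
    print("endwalls y",np.round(np.percentile(L[s][:,1],[2,98]),1) if s.sum() else None, "x",np.round(np.percentile(L[s][:,0],[2,98]),1) if s.sum() else None)
    L=loc(W,rc,ry); i=(abs(L[:,1])<150)&(abs(L[:,0])<110)
    for nm,a,b in(("floor",2,7.5),("table",-6,-.5),("stop",34,42),("plates",68,80)):
        s=i&(W[:,2]>a)&(W[:,2]<b); 
        if nm=="floor": s&=(abs(L[:,0])<90)
        if nm=="plates":s=(abs(L[:,1])<170)&(abs(L[:,0])<110)&(W[:,2]>a)&(W[:,2]<b)
        print(nm,s.sum(),"x",np.round(np.percentile(L[s][:,0],[1,5,50,95,99]),1),"y",np.round(np.percentile(L[s][:,1],[1,99]),1))
```

```text
scene
thin 386 x [-45.6  48.1] y [-133.4 -107.1] z [139.4 144.1]
   pca yaw -0.5
thick 679 x [-50.2  50.4] y [-61.4 -18.7] z [147.  151.7]
   pca yaw -0.3
medium 380 x [-33.4  50.6] y [21.9 56.2] z [155.  160.1]
   pca yaw 11.2
endwalls y [-170.7  169.1] x [-70.   72.5]
floor 4385 x [-81.  -75.9 -11.1  65.5  83.6] y [-147.3  143.5]
table 1208 x [-109.1 -106.    73.3  103.7  108.9] y [-146.6  146.9]
stop 689 x [-108.3  -46.5   61.8  108.6  109.8] y [-140.7  144.4]
plates 677 x [-63.6 -59.1  -1.8  55.6  59.6] y [-157.9  158.5]
side
thin 506 x [-42.8  50.9] y [-132.8 -109.2] z [138.5 142.8]
   pca yaw -0.1
thick 842 x [-47.2  53.5] y [-61.6 -20.2] z [146.4 150.6]
   pca yaw 0.2
medium 609 x [-43.5  53.5] y [22.2 55.1] z [154.6 158.9]
   pca yaw 0.2
thickest 894 x [-47.8  56.1] y [ 91.9 143.2] z [162.7 166.7]
   pca yaw 0.2
endwalls y [-171.1  167.7] x [-66.7  72.6]
floor 1493 x [-79.4 -75.4 -13.   65.   67.8] y [-132.8  147.9]
table 356 x [-109.7 -107.7   78.9  106.   109.5] y [-148.5  148.3]
stop 643 x [-106.7  -49.2   63.8  107.3  109.7] y [-144.2  143.4]
plates 513 x [-61.9 -55.7   5.5  60.   63.6] y [-156.5  159.6]
```

Request:
{"name": "carry_out", "arguments": {"slide": [[-12,-12,0],[-25,-23,0],[-37,-35,0],[-49,-46,0],[-61,-58,0]], "delta_rot": [[0,0,-0.133],[0,0,-0.266],[0,0,-0.4],[0,0,-0.533],[0,0,-0.666]], "claw": 0.7, "newtons": 40}}

```text
t: 0.6
eef_pos: [563.1, -58.3, 230.6]
tool_rot: [0.901, 0.435, -0.0, -0.0]
contact_force: [0.0, -0.1, -0.1]
gripper_width: 72.7
gripper_force: 0.0
```

Request:
{"name": "carry_out", "arguments": {"slide": [[-12,-12,0],[-25,-23,0],[-37,-35,0],[-49,-46,0],[-61,-57,0]], "delta_rot": [[0,0,-0.133],[0,0,-0.266],[0,0,-0.4],[0,0,-0.533],[0,0,-0.666]]}}

```text
t: 1.1
eef_pos: [502.1, -115.3, 230.7]
tool_rot: [0.993, 0.116, -0.0, -0.0]
contact_force: [0.8, 0.2, 0.4]
gripper_width: 72.5
gripper_force: 0.0
```

Request:
{"name": "carry_out", "arguments": {"slide": [[0,0,0],[0,0,0]], "delta_rot": [[0,0,0],[0,0,0]]}}

```text
t: 1.3
eef_pos: [502.9, -114.9, 231.0]
tool_rot: [0.993, 0.12, -0.0, -0.0]
contact_force: [0.3, -0.6, 0.4]
gripper_width: 72.5
gripper_force: 0.0
```

```bash
cat >> h.py <<'E'
from scipy.spatial.transform import Rotation as R
def st():
    s=arm.state(); M=R.from_quat(s["tool_rot"]).as_matrix()
    print("t",round(s["t"],2),"tcp",np.round(s["eef_pos"],1),"y-yaw",round(float(np.arctan2(M[1,1],M[0,1])),4),"tilt",np.round(M[:2,2],4),"w",round(s["gripper_width"],1),"gf",round(s["gripper_force"],1),"F",np.round(s["contact_force"],1),"T",np.round(s["wrist_torque"],2),"q",np.round(s["joint_pos"],2))
E
python3 - <<'E'
from h import *
st()
c=arm.get_calibration("wrist");print(c)
p,d=arm.capture("wrist");cv2.imwrite("pics/w1.png",p)
E
```

```text
t 1.3 tcp [ 502.9 -114.9  231. ] y-yaw -1.3302 tilt [-0.0001  0.0005] w 72.5 gf 0.0 F [ 0.3 -0.6  0.4] T [-0.04 -0.02 -0.03] q [-0.37 -0.21  1.86  0.    1.49  0.96]
{'fx': 325.19226210127806, 'fy': 325.19226210127806, 'cx': 281.2761044688057, 'cy': 213.27424736573553, 'pose': array([[ 2.38564133e-01, -9.31746162e-01, -2.73744853e-01,
         5.72321363e+02],
       [-9.71126697e-01, -2.28801432e-01, -6.75488209e-02,
        -9.66208431e+01],
       [ 3.05140291e-04,  2.81955661e-01, -9.59427388e-01,
         3.73286876e+02],
       [ 0.00000000e+00,  0.00000000e+00,  0.00000000e+00,
         1.00000000e+00]])}
```

View pics/w1.png

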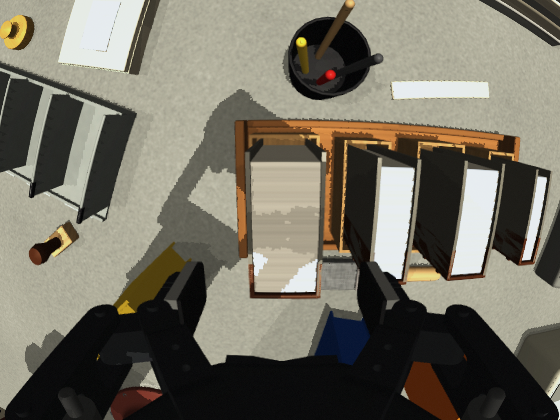

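The wrist view shows the thickest register at (286,220), centred between the open fingers at (200,290) and (365,290). I descend and grip.

Request:
{"name": "carry_out", "arguments": {"slide": [[0,0,-30],[0,0,-60],[0,0,-85],[0,0,-105],[0,0,-116]], "delta_rot": [[0,0,0],[0,0,0],[0,0,0],[0,0,0],[0,0,0]]}}

```text
t: 1.85
eef_pos: [502.2, -114.0, 112.9]
tool_rot: [0.993, 0.12, -0.001, -0.001]
contact_force: [0.1, 0.7, 0.1]
gripper_width: 72.5
gripper_force: 0.0
```

Request:
{"name": "carry_out", "arguments": {"slide": [[0,0,0],[0,0,0],[0,0,0],[0,0,0],[0,0,0]], "delta_rot": [[0,0,0],[0,0,0],[0,0,0],[0,0,0],[0,0,0]], "claw": -1, "newtons": 60}}

```text
t: 2.35
eef_pos: [502.9, -114.9, 115.4]
tool_rot: [0.993, 0.119, 0.0, -0.0]
contact_force: [-0.1, 0.1, -4.5]
gripper_width: 51.8
gripper_force: 57.7
```

```bash
python3 -c "
from h import *
st()"
```

```text
t 2.35 tcp [ 502.9 -114.9  115.4] y-yaw -1.3319 tilt [0.0001 0.    ] w 51.8 gf 57.7 F [-0.1  0.1 -4.5] T [ 0.   -0.04 -0.03] q [-0.37 -0.11  1.97  0.    1.28  0.96]
```

Request:
{"name": "carry_out", "arguments": {"slide": [[0,0,10],[0,0,30],[0,0,60],[0,0,95],[0,0,130]], "delta_rot": [[0,0,0],[0,0,0],[0,0,0],[0,0,0],[0,0,0]]}}

```text
t: 2.85
eef_pos: [502.7, -114.9, 247.2]
tool_rot: [0.993, 0.119, 0.0, 0.0]
contact_force: [0.5, -0.4, -4.5]
gripper_width: 51.5
gripper_force: 58.0
```

Request:
{"name": "carry_out", "arguments": {"slide": [[0,0,25],[0,0,40],[0,0,45],[0,0,45]], "delta_rot": [[0,0,0],[0,0,0],[0,0,0],[0,0,0]]}}

```text
t: 3.25
eef_pos: [502.9, -115.0, 290.4]
tool_rot: [0.993, 0.119, 0.0, 0.0]
contact_force: [0.1, 0.5, -4.6]
gripper_width: 51.8
gripper_force: 58.2
```

Run:
```python
from h import *
st()
p,d=arm.capture("side");cv2.imwrite("pics/s1.png",p); st()
```

```text
t 3.25 tcp [ 502.9 -115.   290.4] y-yaw -1.3321 tilt [ 0.0002 -0.    ] w 51.8 gf 58.2 F [ 0.1  0.5 -4.6] T [ 0.04 -0.01 -0.03] q [-0.37 -0.24  1.79  0.    1.59  0.96]
t 3.3 tcp [ 502.5 -114.8  289. ] y-yaw -1.332 tilt [-0.0018  0.0007] w 51.5 gf 58.2 F [ 0.2  0.4 -5.2] T [-0.03  0.02 -0.03] q [-0.37 -0.24  1.79  0.    1.59  0.96]
```

View pics/s1.png

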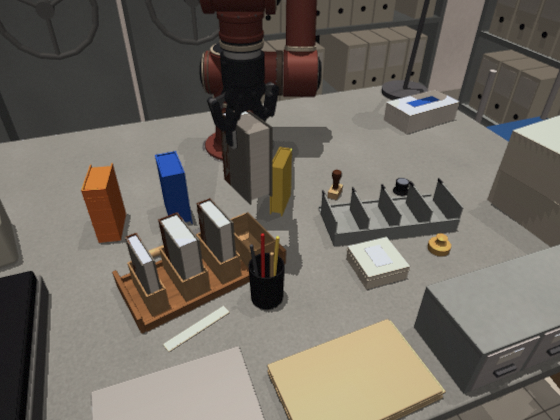

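The register hangs upright in the gripper at (250,155), clear of the yellow look-alike at (283,180). Now the transit to the leftmost bay.

Request:
{"name": "carry_out", "arguments": {"slide": [[1,15,0],[2,45,0],[4,85,0],[6,127,0],[8,169,0]], "delta_rot": [[0,0,-0.01],[0,0,-0.04],[0,0,-0.07],[0,0,-0.11],[0,0,-0.15]]}}

```text
t: 3.8
eef_pos: [509.9, 55.4, 287.7]
tool_rot: [0.999, 0.043, -0.002, -0.0]
contact_force: [0.9, -0.9, -3.8]
gripper_width: 51.8
gripper_force: 58.6
```

Request:
{"name": "carry_out", "arguments": {"slide": [[2,42,0],[4,84,0],[6,126,0],[8,168,0],[10,208,0]], "delta_rot": [[0,0,-0.04],[0,0,-0.08],[0,0,-0.12],[0,0,-0.16],[0,0,-0.197]]}}

```text
t: 4.3
eef_pos: [519.8, 263.6, 287.5]
tool_rot: [0.999, -0.055, -0.002, 0.001]
contact_force: [0.8, 0.1, -4.0]
gripper_width: 51.4
gripper_force: 58.6
```

Request:
{"name": "carry_out", "arguments": {"slide": [[2,38,0],[4,68,0],[5,88,0],[6,99,0],[6,99,0]], "delta_rot": [[0,0,-0.03],[0,0,-0.055],[0,0,-0.07],[0,0,-0.07],[0,0,-0.07]]}}

```text
t: 4.8
eef_pos: [526.3, 361.5, 288.0]
tool_rot: [0.996, -0.088, -0.001, 0.001]
contact_force: [0.1, -0.9, -4.0]
gripper_width: 51.3
gripper_force: 58.7
```

Run:
```python
from h import *
st()
p,d=arm.capture("wrist");cv2.imwrite("pics/w2.png",p)
p,d=arm.capture("side");cv2.imwrite("pics/s2.png",p);np.save("pics/s2.npy",d)
p,d=arm.capture("scene");cv2.imwrite("pics/c2.png",p);np.save("pics/c2.npy",d)
st()
```

```text
t 4.8 tcp [526.3 361.5 288. ] y-yaw -1.7473 tilt [-0.0032 -0.0017] w 51.3 gf 58.7 F [ 0.1 -0.9 -4. ] T [-0.   -0.03  0.06] q [ 0.49  0.06  1.51 -0.    1.57  2.23]
t 4.95 tcp [527.  359.9 289.6] y-yaw -1.7498 tilt [-0.001  -0.0012] w 51.2 gf 58.7 F [-0.4 -0.6 -5.2] T [-0.02  0.04  0.  ] q [ 0.48  0.06  1.51 -0.    1.57  2.23]
```

View pics/w2.png

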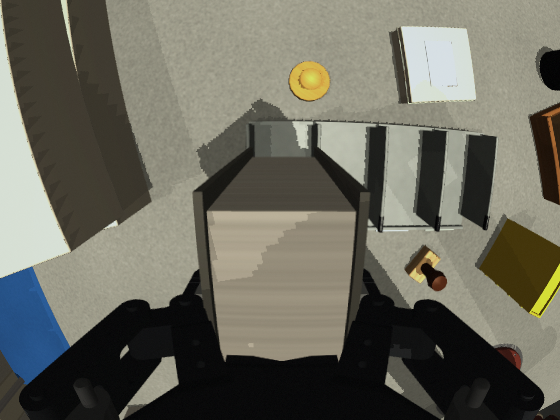

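The wrist view shows the register centred at (282,240), with the leftmost bay at (282,140) square behind it. Next I check the register in the hand and the rack's floor and stop edges.

Run:
```python
from h import *
ry=-0.178; rc=np.array([512.,244.]); Rm=np.array([[np.cos(ry),np.sin(ry)],[-np.sin(ry),np.cos(ry)]])
for n,f in(("scene","c2"),("side","s2")):
    W=cloud(n,None,np.load(f"pics/{f}.npy")).reshape(-1,3); W=W[~np.isnan(W[:,0])]
    L=(W[:,:2]-rc)@Rm.T; z=W[:,2]
    s=(abs(L[:,1]-117)<55)&(abs(L[:,0])<90)&(z>180)&(z<285)
    print(n,"book x",np.round(np.percentile(L[s][:,0],[1,50,99]),1),"y",np.round(np.percentile(L[s][:,1],[1,99]),1),"zmin",np.round(np.percentile(z[s],[.5,2]),1))
    for b in(-117,-39,39):
        i=abs(L[:,1]-b)<20
        x=L[:,0]; s=i&(z>15)&(z<36)&(x>40)&(x<85); s2=i&(abs(z-40)<3)&(x>40)&(x<85)
        # floor front: rows of step heights
        h=[round(float(np.median(z[i&(x>a)&(x<=a+2)])),1) for a in range(-84,-66,2) if (i&(x>a)&(x<=a+2)).sum()>0]
        print(b,"stop face",s.sum(),np.round(np.percentile(x[s],[5,50,95]),1) if s.sum()>3 else"","top",np.round(np.percentile(x[s2],[5,50,95]),1) if s2.sum()>3 else"","z by x from -84",h)
```

```text
scene book x [-52.8  37.5  45.5] y [ 91.5 143.6] zmin [187.7 190.8]
-117 stop face 56 [60.8 62.4 63.7] top [59.  61.4 63.6] z by x from -84 [11.9, 9.9, 7.1, 3.9, 2.0, 5.2, 5.4, 5.2, 3.9]
-39 stop face 65 [60.9 62.4 63.7] top [58.6 61.3 63.9] z by x from -84 [11.3, 9.8, 6.6, 5.3, 6.2, 4.4, 5.8, 5.9, 4.9]
39 stop face 71 [60.9 62.4 63.8] top [58.8 61.1 63.5] z by x from -84 [567.2, 576.4, 569.9, 581.2, 582.6, 590.7, 592.4, 597.0, 6.1]
side book x [-58.3  35.4  48.3] y [ 90.9 144.2] zmin [187.8 190.1]
-117 stop face 103 [62.7 64.9 66.8] top [60.5 65.  67.2] z by x from -84 [10.6, 10.5, 7.7, 7.4, 5.3, 4.2, 5.3, 4.3, 3.6]
-39 stop face 103 [62.5 64.8 66.7] top [60.  64.4 66.4] z by x from -84 [11.6, 11.6, 8.2, 8.4, 6.4, 5.6, 4.7, 6.2, 5.6]
39 stop face 98 [62.4 65.  67.1] top [61.2 64.6 67. ] z by x from -84 [10.6, 10.4, 8.4, 8.8, 6.3, 5.8, 5.1, 5.1]
```

Run:
```python
from h import *
ry=-0.178; rc=np.array([512.,244.]); Rm=np.array([[np.cos(ry),np.sin(ry)],[-np.sin(ry),np.cos(ry)]])
for n,f in(("scene","c2"),("side","s2")):
    W=cloud(n,None,np.load(f"pics/{f}.npy")).reshape(-1,3); W=W[~np.isnan(W[:,0])]
    L=(W[:,:2]-rc)@Rm.T; z=W[:,2]; i=abs(L[:,1]+78)<55; i&=abs(L[:,1]+78)>14; x=L[:,0]
    print(n,[(a,int((i&(x>a)&(x<=a+3)).sum()),*np.round(np.percentile(z[i&(x>a)&(x<=a+3)],[10,50,90]),1).tolist()) for a in range(-108,78,3) if a<-60 or a>40])
p=cv2.imread("pics/side0.png")[165:260,300:480]; q=cv2.imread("pics/c2.png")[220:390,270:440]
cv2.imwrite("pics/crop2.png",np.vstack([cv2.resize(p,(560,296)),cv2.resize(q,(560,296))]))
```

```text
Traceback (most recent call last):
IndexError: index -1 is out of bounds for axis 0 with size 0
```

Run:
```python
from h import *
ry=-0.178; rc=np.array([512.,244.]); Rm=np.array([[np.cos(ry),np.sin(ry)],[-np.sin(ry),np.cos(ry)]])
for n,f in(("scene","c2"),("side","s2")):
    W=cloud(n,None,np.load(f"pics/{f}.npy")).reshape(-1,3); W=W[~np.isnan(W[:,0])]
    L=(W[:,:2]-rc)@Rm.T; z=W[:,2]; i=abs(L[:,1]+78)<55; i&=abs(L[:,1]+78)>14; x=L[:,0]
    for a in list(range(-108,-60,3))+list(range(42,78,3)):
        s=i&(x>a)&(x<=a+3)
        if s.sum()>3: print(n[:2],a,s.sum(),*np.round(np.percentile(z[s],[10,50,90]),1),end=" | ")
    print()
p=cv2.imread("pics/side0.png")[165:260,300:480]; q=cv2.imread("pics/c2.png")[220:390,270:440]
cv2.imwrite("pics/crop2.png",np.vstack([cv2.resize(p,(560,296)),cv2.resize(q,(560,296))]))
```

```text
sc -108 35 -2.9 0.1 2.6 | sc -105 31 -2.7 -0.4 2.0 | sc -102 35 -2.2 0.3 1.8 | sc -99 35 -2.8 -0.4 2.1 | sc -96 25 -3.2 -0.0 2.3 | sc -93 10 -0.9 2.0 3.6 | sc -90 4 6.4 6.7 6.9 | sc -87 13 8.9 11.4 13.2 | sc -84 53 3.9 10.6 14.4 | sc -81 55 2.3 7.8 12.5 | sc -78 31 1.2 4.9 7.4 | sc -75 28 2.4 5.1 9.1 | sc -72 36 2.0 5.7 7.3 | sc -69 28 2.8 4.8 7.7 | sc -66 34 2.1 5.0 8.4 | sc -63 41 2.5 4.9 7.5 | sc 42 31 3.8 5.6 7.6 | sc 57 22 36.4 39.1 40.5 | sc 60 214 -0.1 20.8 40.7 | sc 63 101 -1.6 14.1 38.9 | sc 66 45 -3.1 0.3 2.0 | sc 69 40 -2.4 0.2 2.8 | sc 72 48 -2.3 -0.3 2.8 | sc 75 32 -3.0 0.8 2.4 | 
si -108 11 -1.8 -0.9 1.0 | si -105 11 -2.0 -0.0 2.1 | si -102 12 -2.1 0.0 1.2 | si -84 7 8.3 10.7 11.5 | si -81 30 3.6 9.0 12.4 | si -78 31 3.2 7.0 12.4 | si -75 10 2.8 4.6 5.9 | si -72 11 3.9 4.8 5.7 | si -69 14 3.6 4.3 6.2 | si -66 5 4.0 4.5 6.4 | si -63 14 3.7 5.1 7.0 | si 60 51 7.5 22.6 39.5 | si 63 291 4.9 22.3 37.9 | si 66 71 6.6 23.9 39.5 | si 69 4 -0.8 0.8 29.0 |
```

View pics/crop2.png

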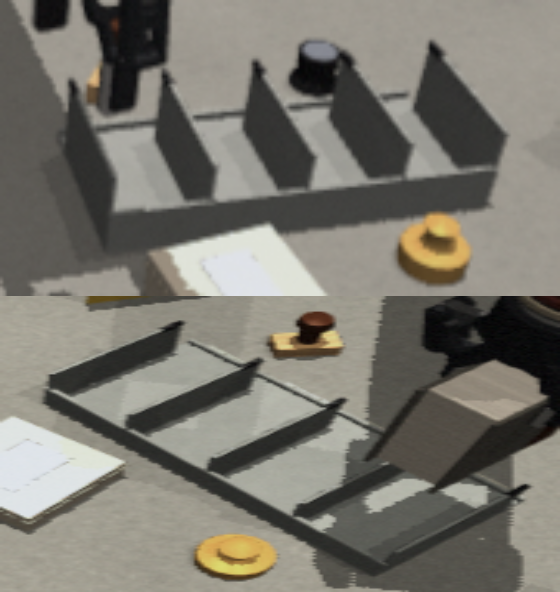

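Both crops show a thin raised lip, about 10 mm high, along the rack's front edge: (150,120)–(400,95) above and (190,345)–(330,405) below. It sits at local x of about -80, with the stop front at about +59. I'll centre the registers between them at local x of about -10.

Request:
{"name": "carry_out", "arguments": {"slide": [[-1,0,-20],[-3,1,-50],[-3,1,-80],[-3,1,-110],[-3,1,-135]], "delta_rot": [[0,0,0],[0,0,0],[0,0,0],[0,0,0],[0,0,0]]}}

```text
t: 5.45
eef_pos: [523.7, 360.3, 153.5]
tool_rot: [0.996, -0.09, -0.001, 0.001]
contact_force: [-0.1, 0.6, -5.2]
gripper_width: 51.5
gripper_force: 58.9
```

Request:
{"name": "carry_out", "arguments": {"slide": [[0,0,-15],[0,0,-28],[0,0,-36],[0,0,-40],[0,0,-40]], "delta_rot": [[0,0,0],[0,0,0],[0,0,0],[0,0,0],[0,0,0]]}}

```text
t: 5.95
eef_pos: [524.3, 362.1, 115.6]
tool_rot: [0.996, -0.089, 0.0, -0.0]
contact_force: [0.6, -0.1, -3.9]
gripper_width: 51.1
gripper_force: 58.7
```

Run:
```python
from h import *
st()
p,d=arm.capture("side");cv2.imwrite("pics/s3.png",p[130:270,300:500]);np.save("pics/s3.npy",d)
st()
```

```text
t 5.95 tcp [524.3 362.1 115.6] y-yaw -1.7491 tilt [0.0005 0.0002] w 51.1 gf 58.7 F [ 0.6 -0.1 -3.9] T [-0.01  0.05  0.05] q [ 0.49  0.17  1.68 -0.    1.29  2.24]
t 6.0 tcp [524.5 362.3 116.2] y-yaw -1.749 tilt [0.0012 0.0006] w 51.3 gf 58.7 F [ 0.4  0.5 -4.6] T [ 0.02 -0.03 -0.02] q [ 0.49  0.17  1.68 -0.    1.29  2.24]
```

Request:
{"name": "carry_out", "arguments": {"slide": [[0,0,-4],[0,0,-6],[0,0,-7],[0,0,-8],[0,0,-8]], "delta_rot": [[0,0,0],[0,0,0],[0,0,0],[0,0,0],[0,0,0]]}}

```text
t: 6.5
eef_pos: [524.0, 362.0, 107.3]
tool_rot: [0.996, -0.089, 0.0, -0.0]
contact_force: [-0.1, 0.3, -4.9]
gripper_width: 51.7
gripper_force: 59.1
```

Request:
{"name": "carry_out", "arguments": {"slide": [[0,0,-1],[0,0,-1]], "delta_rot": [[0,0,0],[0,0,0]]}}

```text
t: 6.7
eef_pos: [524.2, 362.0, 107.2]
tool_rot: [0.996, -0.089, 0.0, -0.0]
contact_force: [-1.5, -0.4, 0.0]
gripper_width: 51.6
gripper_force: 59.3
```

The floor now carries the weight. I release and rise.

Request:
{"name": "carry_out", "arguments": {"slide": [[0,0,0],[0,0,0],[0,0,0],[0,0,0]], "delta_rot": [[0,0,0],[0,0,0],[0,0,0],[0,0,0]], "claw": 0.6}}

```text
t: 7.1
eef_pos: [524.3, 362.2, 106.7]
tool_rot: [0.996, -0.089, 0.0, -0.0]
contact_force: [-0.5, -0.6, -0.7]
gripper_width: 68.1
gripper_force: 0.0
```

Request:
{"name": "carry_out", "arguments": {"slide": [[0,0,10],[0,0,30],[0,0,60],[0,0,100],[0,0,140]], "delta_rot": [[0,0,0],[0,0,0],[0,0,0],[0,0,0],[0,0,0]]}}

```text
t: 7.6
eef_pos: [523.7, 361.9, 248.1]
tool_rot: [0.996, -0.089, -0.0, 0.0]
contact_force: [0.4, 0.5, 0.6]
gripper_width: 68.4
gripper_force: 0.0
```

```bash
cat >> h.py <<'E'
ry=-0.178; rc=np.array([512.,244.]); Rm=np.array([[np.cos(ry),np.sin(ry)],[-np.sin(ry),np.cos(ry)]])
def check(tag,b,h):
    for n in("scene","side"):
        p,d=arm.capture(n);cv2.imwrite(f"pics/{n}_{tag}.png",p)
        W=cloud(n,None,d).reshape(-1,3); W=W[~np.isnan(W[:,0])]; L=(W[:,:2]-rc)@Rm.T; z=W[:,2]
        i=(abs(L[:,1]-b)<35)&(abs(L[:,0])<90); s=i&(z>h-12)&(z<h+6); m=i&(z>80)&(z<h-15)
        if s.sum()>20: 
            q=L[s]; vt=np.linalg.svd(q-q.mean(0),full_matrices=False)[2][0]
            print(n,"top x",np.round(np.percentile(q[:,0],[1,99]),1),"y",np.round(np.percentile(q[:,1],[2,98]),1),"z",np.round(np.percentile(z[s],[50,97]),1),"yaw",round(float(vt[1]/vt[0]),3),"| body x",np.round(np.percentile(L[m][:,0],[1,99]),1),"y",np.round(np.percentile(L[m][:,1],[1,99]),1))
        for s0 in [i&(z>15)&(z<36)&(L[:,0]>45)]: print("   stop back",np.round(np.median(L[s0][:,0]),1) if s0.sum() else None)
E
python3 - <<'E'
from h import *
st(); check("a",117.5,159); st()
p=cv2.imread("pics/side_a.png")[120:270,310:510]; q=cv2.imread("pics/scene_a.png")[200:400,280:480]
cv2.imwrite("pics/crop3.png",np.hstack([cv2.resize(p,(400,300)),cv2.resize(q,(300,300))]))
E
```

```text
t 7.6 tcp [523.7 361.9 248.1] y-yaw -1.7489 tilt [-0.0002 -0.    ] w 68.4 gf 0.0 F [0.4 0.5 0.6] T [-0.01 -0.04 -0.03] q [0.49 0.07 1.57 0.   1.5  2.24]
scene top x [-63.  40.] y [ 93.1 144. ] z [155.3 160.3] yaw 0.014 | body x [-62.  43.] y [ 92.6 144.7]
   stop back 62.4
side top x [-60.2  44.4] y [ 92.6 144.6] z [155.1 160. ] yaw 0.012 | body x [-60.   46.1] y [ 92.  144.9]
   stop back 64.7
t 7.7 tcp [527.2 363.7 256. ] y-yaw -1.7489 tilt [0.0128 0.0068] w 68.2 gf 0.0 F [0.4 0.3 0.7] T [ 0.   -0.02 -0.04] q [0.49 0.07 1.56 0.   1.5  2.24]
```

View pics/crop3.png

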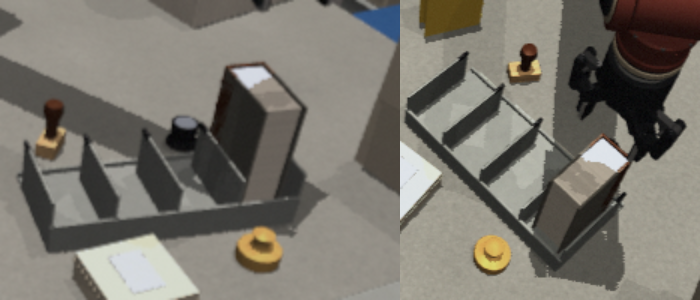

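The thickest register stands upright and square in the leftmost bay, seen at (250,120) in the left crop and (590,195) in the right. It lies clear of the lip and the stop. Next is the medium register.

Request:
{"name": "carry_out", "arguments": {"slide": [[0,-15,0],[0,-50,0],[0,-92,0],[-1,-134,0],[-1,-176,0]], "delta_rot": [[0,0,0.01],[0,0,0.03],[0,0,0.06],[0,0,0.09],[0,0,0.12]], "claw": 0.4}}

```text
t: 8.2
eef_pos: [522.6, 184.6, 246.5]
tool_rot: [1.0, -0.028, 0.0, 0.0]
contact_force: [1.0, -0.9, 0.1]
gripper_width: 59.9
gripper_force: 0.0
```

Request:
{"name": "carry_out", "arguments": {"slide": [[0,-42,0],[0,-84,0],[-1,-126,0],[-1,-168,0],[-1,-210,0]], "delta_rot": [[0,0,0.035],[0,0,0.07],[0,0,0.105],[0,0,0.14],[0,0,0.175]]}}

```text
t: 8.7
eef_pos: [521.6, -25.6, 246.6]
tool_rot: [0.998, 0.059, 0.0, 0.0]
contact_force: [0.7, 0.9, 0.1]
gripper_width: 59.7
gripper_force: 0.0
```

Request:
{"name": "carry_out", "arguments": {"slide": [[0,-42,0],[0,-84,0],[0,-121,-7],[-1,-148,-17],[-1,-169,-27]], "delta_rot": [[0,0,0.035],[0,0,0.07],[0,0,0.1],[0,0,0.122],[0,0,0.122]]}}

```text
t: 9.2
eef_pos: [520.7, -194.9, 219.4]
tool_rot: [0.993, 0.118, 0.0, 0.0]
contact_force: [-0.1, 0.1, 0.4]
gripper_width: 59.7
gripper_force: 0.0
```

Request:
{"name": "carry_out", "arguments": {"slide": [[0,0,0],[0,0,0]], "delta_rot": [[0,0,0],[0,0,0]]}}

```text
t: 9.4
eef_pos: [520.8, -192.9, 219.2]
tool_rot: [0.993, 0.119, -0.0, -0.0]
contact_force: [-0.2, 0.5, -0.2]
gripper_width: 59.6
gripper_force: 0.0
```

Run:
```python
from h import *
st()
p,d=arm.capture("wrist");cv2.imwrite("pics/w3.png",p)
```

```text
t 9.4 tcp [ 520.8 -192.9  219.2] y-yaw -1.3328 tilt [-0.0004  0.0008] w 59.6 gf 0.0 F [-0.2  0.5 -0.2] T [ 0.03 -0.   -0.01] q [-0.49 -0.11  1.79  0.    1.46  0.84]
```

View pics/w3.png

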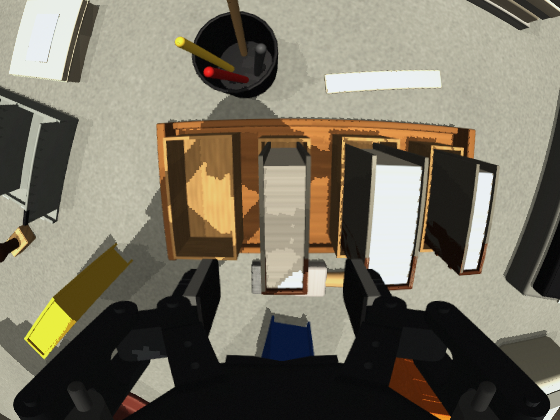

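The wrist view shows the medium register at (286,220), midway between the fingers at (208,290) and (357,290), with clearance to the thick one at (395,230). I descend and grip.

Request:
{"name": "carry_out", "arguments": {"slide": [[0,0,-30],[0,0,-60],[0,0,-85],[0,0,-103],[0,0,-112]], "delta_rot": [[0,0,0],[0,0,0],[0,0,0],[0,0,0],[0,0,0]]}}

```text
t: 9.95
eef_pos: [520.5, -191.3, 105.9]
tool_rot: [0.993, 0.12, -0.001, -0.001]
contact_force: [0.2, -0.0, 0.2]
gripper_width: 59.7
gripper_force: 0.0
```

Request:
{"name": "carry_out", "arguments": {"slide": [[0,0,0],[0,0,0],[0,0,0],[0,0,0],[0,0,0]], "delta_rot": [[0,0,0],[0,0,0],[0,0,0],[0,0,0],[0,0,0]], "claw": -1, "newtons": 50}}

```text
t: 10.45
eef_pos: [521.8, -193.2, 108.6]
tool_rot: [0.993, 0.119, 0.001, 0.0]
contact_force: [0.5, 0.7, 1.5]
gripper_width: 32.4
gripper_force: 54.0
```

```bash
python3 -c "
from h import *
st()"
```

```text
t 10.45 tcp [ 521.8 -193.2  108.6] y-yaw -1.332 tilt [ 0.0022 -0.0004] w 32.4 gf 54.0 F [0.5 0.7 1.5] T [ 0.27 -0.11 -0.  ] q [-0.49 -0.    1.88  0.    1.26  0.84]
```

Request:
{"name": "carry_out", "arguments": {"slide": [[0,0,10],[0,0,30],[0,0,60],[0,0,95],[0,0,130]], "delta_rot": [[0,0,0],[0,0,0],[0,0,0],[0,0,0],[0,0,0]]}}

```text
t: 10.95
eef_pos: [520.0, -192.8, 237.8]
tool_rot: [0.993, 0.119, -0.001, -0.0]
contact_force: [0.6, -0.5, -4.3]
gripper_width: 32.6
gripper_force: 53.3
```

Request:
{"name": "carry_out", "arguments": {"slide": [[0,0,25],[0,0,40],[0,0,45],[0,0,45]], "delta_rot": [[0,0,0],[0,0,0],[0,0,0],[0,0,0]]}}

```text
t: 11.35
eef_pos: [520.8, -193.0, 281.9]
tool_rot: [0.993, 0.119, -0.0, -0.0]
contact_force: [-0.8, -0.2, -4.0]
gripper_width: 32.2
gripper_force: 53.4
```

```bash
python3 -c "
from h import *
st()"
```

```text
t 11.35 tcp [ 520.8 -193.   281.9] y-yaw -1.3321 tilt [-0.0006  0.0002] w 32.2 gf 53.4 F [-0.8 -0.2 -4. ] T [-0.   -0.01 -0.01] q [-0.49 -0.14  1.71 -0.    1.57  0.84]
```

Request:
{"name": "carry_out", "arguments": {"slide": [[0,15,0],[-1,45,0],[-2,85,0],[-3,127,0],[-4,169,0]], "delta_rot": [[0,0,-0.01],[0,0,-0.04],[0,0,-0.07],[0,0,-0.11],[0,0,-0.15]]}}

```text
t: 11.85
eef_pos: [515.7, -22.5, 279.5]
tool_rot: [0.999, 0.043, -0.002, -0.001]
contact_force: [0.4, 0.4, -4.6]
gripper_width: 32.5
gripper_force: 53.2
```

Request:
{"name": "carry_out", "arguments": {"slide": [[-1,42,0],[-2,84,0],[-3,126,0],[-4,168,0],[-5,208,0]], "delta_rot": [[0,0,-0.04],[0,0,-0.08],[0,0,-0.12],[0,0,-0.16],[0,0,-0.197]]}}

```text
t: 12.35
eef_pos: [510.6, 185.6, 279.5]
tool_rot: [0.998, -0.055, -0.002, 0.001]
contact_force: [0.3, 0.3, -4.0]
gripper_width: 32.5
gripper_force: 53.3
```

Request:
{"name": "carry_out", "arguments": {"slide": [[0,38,0],[-1,68,0],[-1,89,0],[-2,100,0],[-2,100,0]], "delta_rot": [[0,0,-0.03],[0,0,-0.055],[0,0,-0.07],[0,0,-0.07],[0,0,-0.07]]}}

```text
t: 12.85
eef_pos: [509.0, 284.5, 280.1]
tool_rot: [0.996, -0.088, -0.002, 0.001]
contact_force: [0.9, -0.3, -4.3]
gripper_width: 32.3
gripper_force: 53.2
```

```bash
cat >> h.py <<'E'
def hand(b):
    for n in("scene","side"):
        p,d=arm.capture(n)
        W=cloud(n,None,d).reshape(-1,3); W=W[~np.isnan(W[:,0])]; L=(W[:,:2]-rc)@Rm.T; z=W[:,2]
        s=(abs(L[:,1]-b)<35)&(abs(L[:,0])<90)&(z>178)&(z<268)
        print(n,"hand x",np.round(np.percentile(L[s][:,0],[1,99]),1),"y",np.round(np.percentile(L[s][:,1],[2,98]),1),"zmin",np.round(np.percentile(z[s],[.5,2]),1))
E
python3 -c "
from h import *
st(); hand(39); st()"
```

```text
t 12.85 tcp [509.  284.5 280.1] y-yaw -1.747 tilt [-0.0033 -0.0015] w 32.3 gf 53.2 F [ 0.9 -0.3 -4.3] T [-0.09 -0.07  0.02] q [ 0.38 -0.07  1.65 -0.    1.56  2.13]
scene hand x [-58.3  38.4] y [24.8 57. ] zmin [184.9 186.7]
side hand x [-55.1  42.2] y [22.7 55.6] zmin [185.6 187.8]
t 12.95 tcp [509.7 283.1 281.1] y-yaw -1.7491 tilt [-0.0017 -0.0016] w 32.4 gf 53.2 F [ 0.7 -0.4 -4.1] T [-0.03 -0.01 -0.02] q [ 0.38 -0.07  1.65 -0.    1.56  2.13]
```

Request:
{"name": "carry_out", "arguments": {"slide": [[0,0,-20],[0,0,-50],[0,0,-80],[0,0,-110],[0,0,-135]], "delta_rot": [[0,0,0],[0,0,0],[0,0,0],[0,0,0],[0,0,0]]}}

```text
t: 13.45
eef_pos: [509.6, 282.2, 145.3]
tool_rot: [0.996, -0.09, -0.001, 0.001]
contact_force: [0.1, 0.3, -4.5]
gripper_width: 32.5
gripper_force: 53.3
```

Request:
{"name": "carry_out", "arguments": {"slide": [[0,0,-15],[0,0,-28],[0,0,-36],[0,0,-41],[0,0,-43]], "delta_rot": [[0,0,0],[0,0,0],[0,0,0],[0,0,0],[0,0,0]]}}

```text
t: 13.95
eef_pos: [510.4, 284.1, 104.7]
tool_rot: [0.996, -0.089, 0.0, -0.0]
contact_force: [-0.5, 0.8, -4.3]
gripper_width: 32.5
gripper_force: 53.2
```

Request:
{"name": "carry_out", "arguments": {"slide": [[0,0,-1],[0,0,-2],[0,0,-3],[0,0,-3]], "delta_rot": [[0,0,0],[0,0,0],[0,0,0],[0,0,0]]}}

```text
t: 14.35
eef_pos: [510.1, 284.1, 101.5]
tool_rot: [0.996, -0.089, 0.0, -0.0]
contact_force: [0.3, -0.2, -3.3]
gripper_width: 32.3
gripper_force: 53.2
```

Request:
{"name": "carry_out", "arguments": {"slide": [[0,0,-1],[0,0,-1]], "delta_rot": [[0,0,0],[0,0,0]]}}

```text
t: 14.55
eef_pos: [510.2, 284.1, 100.7]
tool_rot: [0.996, -0.089, 0.0, -0.0]
contact_force: [-0.4, -1.1, -3.2]
gripper_width: 32.1
gripper_force: 53.3
```

Request:
{"name": "carry_out", "arguments": {"slide": [[0,0,-1],[0,0,-1]], "delta_rot": [[0,0,0],[0,0,0]]}}

```text
t: 14.75
eef_pos: [510.3, 284.1, 100.6]
tool_rot: [0.996, -0.089, 0.0, -0.0]
contact_force: [-4.0, -3.2, 4.2]
gripper_width: 32.3
gripper_force: 54.2
```

Request:
{"name": "carry_out", "arguments": {"slide": [[0,0,0.5],[0,0,0.5],[0,0,0.5],[0,0,0.5]], "delta_rot": [[0,0,0],[0,0,0],[0,0,0],[0,0,0]], "claw": 0.3}}

```text
t: 15.15
eef_pos: [510.2, 284.0, 99.9]
tool_rot: [0.996, -0.089, 0.0, -0.0]
contact_force: [0.6, -0.6, 0.1]
gripper_width: 55.1
gripper_force: 0.0
```

Request:
{"name": "carry_out", "arguments": {"slide": [[0,0,10],[0,0,30],[0,0,60],[0,0,100],[0,0,145]], "delta_rot": [[0,0,0],[0,0,0],[0,0,0],[0,0,0],[0,0,0]]}}

```text
t: 15.65
eef_pos: [509.2, 283.8, 245.6]
tool_rot: [0.996, -0.089, -0.001, 0.0]
contact_force: [0.2, 0.1, 0.8]
gripper_width: 55.5
gripper_force: 0.0
```

```bash
python3 -c "
from h import *
st(); check('b',39.5,151); check('b',117.5,159);st()"
```

```text
t 15.65 tcp [509.2 283.8 245.6] y-yaw -1.7489 tilt [-0.0018 -0.0004] w 55.5 gf 0.0 F [0.2 0.1 0.8] T [ 0.03 -0.01  0.  ] q [ 0.38 -0.05  1.7   0.    1.5   2.13]
scene top x [-58.4  38.6] y [24.  56.4] z [147.7 152.5] yaw -0.005 | body x [-57.4  40. ] y [24. 57.]
   stop back 62.3
side top x [-55.7  42.4] y [24.1 57.3] z [147.2 152.2] yaw 0.012 | body x [-54.5  42.8] y [23.3 57.5]
   stop back 65.0
scene top x [-62.8  40.3] y [ 91.5 142.5] z [155.6 160.6] yaw 0.0 | body x [-62.3  42.9] y [ 91.7 143.7]
   stop back 62.3
side top x [-61.  45.] y [ 95.2 147.5] z [155.4 160.2] yaw 0.023 | body x [-57.   46.1] y [ 93.7 147.1]
   stop back 64.8
t 15.85 tcp [510.9 284.5 247.6] y-yaw -1.7488 tilt [0.0043 0.002 ] w 55.8 gf 0.0 F [-0.4  0.8 -0.6] T [ 0.01 -0.03 -0.01] q [ 0.38 -0.05  1.69  0.    1.5   2.13]
```

Request:
{"name": "carry_out", "arguments": {"slide": [[1,-15,0],[3,-50,0],[5,-92,0],[7,-134,0],[10,-176,0]], "delta_rot": [[0,0,0.01],[0,0,0.03],[0,0,0.06],[0,0,0.09],[0,0,0.12]], "claw": 0.55}}

```text
t: 16.35
eef_pos: [518.8, 106.6, 242.7]
tool_rot: [1.0, -0.028, -0.002, 0.0]
contact_force: [-0.0, -0.0, -0.3]
gripper_width: 66.2
gripper_force: 0.0
```

Request:
{"name": "carry_out", "arguments": {"slide": [[2,-42,0],[4,-84,0],[6,-126,0],[8,-168,0],[11,-210,0]], "delta_rot": [[0,0,0.035],[0,0,0.07],[0,0,0.105],[0,0,0.14],[0,0,0.175]]}}

```text
t: 16.85
eef_pos: [529.9, -103.3, 242.8]
tool_rot: [0.998, 0.059, -0.001, -0.001]
contact_force: [1.0, 0.7, -0.4]
gripper_width: 65.9
gripper_force: 0.0
```

Request:
{"name": "carry_out", "arguments": {"slide": [[2,-42,0],[4,-84,0],[6,-121,-10],[8,-148,-25],[9,-168,-40]], "delta_rot": [[0,0,0.035],[0,0,0.07],[0,0,0.1],[0,0,0.122],[0,0,0.122]]}}

```text
t: 17.35
eef_pos: [539.0, -271.5, 202.4]
tool_rot: [0.993, 0.118, -0.001, -0.001]
contact_force: [0.4, 0.1, 0.2]
gripper_width: 66.0
gripper_force: 0.0
```

Request:
{"name": "carry_out", "arguments": {"slide": [[0,0,0],[0,0,0]], "delta_rot": [[0,0,0],[0,0,0]]}}

```text
t: 17.55
eef_pos: [539.1, -269.3, 202.9]
tool_rot: [0.993, 0.119, -0.001, -0.001]
contact_force: [-0.6, -0.3, 0.9]
gripper_width: 66.4
gripper_force: 0.0
```

Run:
```python
from h import *
st()
p,d=arm.capture("wrist");cv2.imwrite("pics/w4.png",p)
```

```text
t 17.55 tcp [ 539.1 -269.3  202.9] y-yaw -1.3327 tilt [-0.0029  0.0026] w 66.4 gf 0.0 F [-0.6 -0.3  0.9] T [ 0.   -0.02  0.03] q [-0.59  0.02  1.69  0.    1.43  0.75]
```

View pics/w4.png

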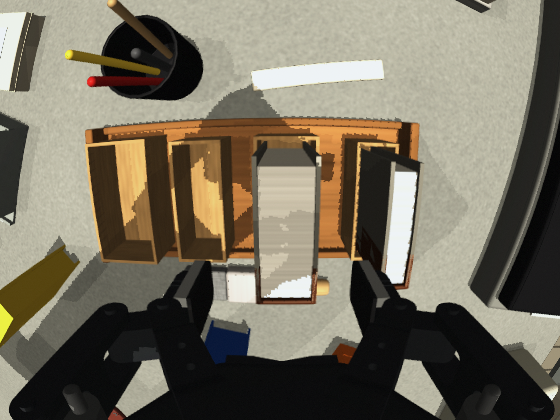

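The wrist view shows the thick register at (287,225), centred between the fingers at (200,290) and (368,290). The thin one at (395,225) stays clear. I descend and grip.

Request:
{"name": "carry_out", "arguments": {"slide": [[0,0,-28],[0,0,-56],[0,0,-80],[0,0,-97],[0,0,-105]], "delta_rot": [[0,0,0],[0,0,0],[0,0,0],[0,0,0],[0,0,0]]}}

```text
t: 18.1
eef_pos: [539.6, -268.7, 98.4]
tool_rot: [0.993, 0.12, -0.001, -0.001]
contact_force: [-0.1, 0.9, -0.3]
gripper_width: 66.2
gripper_force: 0.0
```

Request:
{"name": "carry_out", "arguments": {"slide": [[0,0,0],[0,0,0],[0,0,0],[0,0,0],[0,0,0]], "delta_rot": [[0,0,0],[0,0,0],[0,0,0],[0,0,0],[0,0,0]], "claw": -1, "newtons": 60}}

```text
t: 18.6
eef_pos: [540.7, -270.3, 101.0]
tool_rot: [0.993, 0.119, 0.001, 0.001]
contact_force: [0.9, 0.1, 0.8]
gripper_width: 41.3
gripper_force: 63.4
```

Request:
{"name": "carry_out", "arguments": {"slide": [[0,0,10],[0,0,30],[0,0,60],[0,0,95],[0,0,130]], "delta_rot": [[0,0,0],[0,0,0],[0,0,0],[0,0,0],[0,0,0]]}}

```text
t: 19.1
eef_pos: [539.2, -269.6, 230.3]
tool_rot: [0.993, 0.119, -0.001, -0.001]
contact_force: [0.2, -0.4, -3.6]
gripper_width: 41.4
gripper_force: 62.9
```

Request:
{"name": "carry_out", "arguments": {"slide": [[0,0,25],[0,0,40],[0,0,45],[0,0,45]], "delta_rot": [[0,0,0],[0,0,0],[0,0,0],[0,0,0]]}}

```text
t: 19.5
eef_pos: [539.8, -269.9, 274.4]
tool_rot: [0.993, 0.119, -0.0, -0.0]
contact_force: [0.0, -0.9, -4.7]
gripper_width: 41.4
gripper_force: 63.1
```

```bash
python3 -c "
from h import *
st()"
```

```text
t 19.5 tcp [ 539.8 -269.9  274.4] y-yaw -1.3321 tilt [-0.0005  0.0003] w 41.4 gf 63.1 F [ 0.  -0.9 -4.7] T [ 0.02 -0.07  0.05] q [-0.59 -0.02  1.61 -0.    1.55  0.75]
```

Request:
{"name": "carry_out", "arguments": {"slide": [[-1,15,0],[-4,45,0],[-7,85,0],[-11,127,0],[-15,169,0]], "delta_rot": [[0,0,-0.01],[0,0,-0.04],[0,0,-0.07],[0,0,-0.11],[0,0,-0.15]]}}

```text
t: 20.0
eef_pos: [523.6, -99.4, 271.9]
tool_rot: [0.999, 0.043, -0.002, -0.001]
contact_force: [0.2, 0.5, -4.2]
gripper_width: 41.2
gripper_force: 62.9
```

Request:
{"name": "carry_out", "arguments": {"slide": [[-4,42,0],[-8,84,0],[-12,126,0],[-16,168,0],[-19,208,0]], "delta_rot": [[0,0,-0.04],[0,0,-0.08],[0,0,-0.12],[0,0,-0.16],[0,0,-0.197]]}}

```text
t: 20.5
eef_pos: [504.4, 108.7, 272.1]
tool_rot: [0.998, -0.055, -0.002, 0.0]
contact_force: [0.3, -0.7, -3.7]
gripper_width: 41.3
gripper_force: 62.9
```

Request:
{"name": "carry_out", "arguments": {"slide": [[-3,38,0],[-6,68,0],[-8,89,0],[-9,100,0],[-9,100,0]], "delta_rot": [[0,0,-0.03],[0,0,-0.055],[0,0,-0.07],[0,0,-0.07],[0,0,-0.07]]}}

```text
t: 21.0
eef_pos: [496.1, 207.6, 272.9]
tool_rot: [0.996, -0.088, -0.001, 0.001]
contact_force: [-0.2, -0.5, -3.8]
gripper_width: 41.2
gripper_force: 62.8
```

```bash
python3 -c "
from h import *
st(); hand(-39); st()"
```

```text
t 21.0 tcp [496.1 207.6 272.9] y-yaw -1.7469 tilt [-0.0031 -0.001 ] w 41.2 gf 62.8 F [-0.2 -0.5 -3.8] T [0.   0.02 0.05] q [ 0.26 -0.18  1.76 -0.    1.56  2.  ]
scene hand x [-60.7  39.5] y [-57.2 -16.1] zmin [183.9 186.7]
side hand x [-58.   43.1] y [-59.6 -17.8] zmin [186.  187.9]
t 21.1 tcp [496.8 206.2 273.7] y-yaw -1.7491 tilt [-0.0016 -0.0013] w 41.2 gf 62.8 F [ 0.   0.2 -2.9] T [-0.04 -0.02 -0.05] q [ 0.26 -0.18  1.76 -0.    1.56  2.  ]
```

Request:
{"name": "carry_out", "arguments": {"slide": [[0,-1,-20],[0,-1,-50],[0,-1,-80],[0,-1,-110],[0,-1,-135]], "delta_rot": [[0,0,0],[0,0,0],[0,0,0],[0,0,0],[0,0,0]]}}

```text
t: 21.6
eef_pos: [496.6, 204.3, 137.8]
tool_rot: [0.996, -0.09, -0.001, 0.001]
contact_force: [0.2, -0.2, -4.6]
gripper_width: 41.5
gripper_force: 62.9
```

Request:
{"name": "carry_out", "arguments": {"slide": [[0,0,-15],[0,0,-28],[0,0,-36],[0,0,-41],[0,0,-43]], "delta_rot": [[0,0,0],[0,0,0],[0,0,0],[0,0,0],[0,0,0]]}}

```text
t: 22.1
eef_pos: [497.4, 206.0, 97.1]
tool_rot: [0.996, -0.089, 0.0, -0.0]
contact_force: [-0.1, -0.6, -3.5]
gripper_width: 41.3
gripper_force: 62.8
```

Request:
{"name": "carry_out", "arguments": {"slide": [[0,0,-1],[0,0,-2],[0,0,-3],[0,0,-3]], "delta_rot": [[0,0,0],[0,0,0],[0,0,0],[0,0,0]]}}

```text
t: 22.5
eef_pos: [497.1, 206.1, 94.0]
tool_rot: [0.996, -0.089, 0.0, -0.0]
contact_force: [0.8, -0.0, -3.4]
gripper_width: 41.4
gripper_force: 62.8
```

Request:
{"name": "carry_out", "arguments": {"slide": [[0,0,-1],[0,0,-1]], "delta_rot": [[0,0,0],[0,0,0]]}}

```text
t: 22.7
eef_pos: [497.2, 206.1, 93.0]
tool_rot: [0.996, -0.089, 0.0, -0.0]
contact_force: [-0.2, -0.5, -3.3]
gripper_width: 41.0
gripper_force: 62.9
```

Request:
{"name": "carry_out", "arguments": {"slide": [[0,0,-1],[0,0,-1]], "delta_rot": [[0,0,0],[0,0,0]]}}

```text
t: 22.9
eef_pos: [497.3, 206.1, 93.0]
tool_rot: [0.996, -0.089, 0.0, -0.0]
contact_force: [-3.5, -0.9, 3.9]
gripper_width: 41.7
gripper_force: 63.6
```

Request:
{"name": "carry_out", "arguments": {"slide": [[0,0,0.5],[0,0,0.5],[0,0,0.5],[0,0,0.5]], "delta_rot": [[0,0,0],[0,0,0],[0,0,0],[0,0,0]], "claw": 0.4}}

```text
t: 23.3
eef_pos: [497.2, 206.0, 92.3]
tool_rot: [0.996, -0.089, 0.0, -0.0]
contact_force: [0.2, -0.2, 0.0]
gripper_width: 59.7
gripper_force: 0.0
```

Request:
{"name": "carry_out", "arguments": {"slide": [[0,0,10],[0,0,30],[0,0,60],[0,0,100],[0,0,145]], "delta_rot": [[0,0,0],[0,0,0],[0,0,0],[0,0,0],[0,0,0]]}}

```text
t: 23.8
eef_pos: [496.2, 205.9, 238.2]
tool_rot: [0.996, -0.089, -0.001, 0.0]
contact_force: [0.7, 0.3, 0.6]
gripper_width: 59.8
gripper_force: 0.0
```

```bash
python3 -c "
from h import *
st(); check('c',-38.5,143);st()"
```

```text
t 23.8 tcp [496.2 205.9 238.2] y-yaw -1.7489 tilt [-0.0018 -0.0003] w 59.8 gf 0.0 F [0.7 0.3 0.6] T [ 0.02 -0.05 -0.02] q [ 0.25 -0.16  1.81  0.    1.5   2.  ]
scene top x [-61.   39.9] y [-59.9 -18. ] z [139.2 144.7] yaw -0.016 | body x [-61.3  41.1] y [-59.5 -17.7]
   stop back 62.4
side top x [-58.4  42.3] y [-59.5 -17.3] z [139.  143.6] yaw 0.012 | body x [-56.4  44.4] y [-60.1 -17.9]
   stop back 64.8
t 23.9 tcp [500.7 207.1 246.7] y-yaw -1.7487 tilt [0.0144 0.0039] w 59.8 gf 0.0 F [0.5 0.8 0.3] T [-0.01 -0.01  0.02] q [ 0.25 -0.17  1.8   0.    1.5   2.  ]
```

The thick register is well placed. Last is the thin one.

Request:
{"name": "carry_out", "arguments": {"slide": [[2,-15,0],[6,-50,0],[10,-92,0],[15,-134,0],[20,-176,0]], "delta_rot": [[0,0,0.01],[0,0,0.03],[0,0,0.06],[0,0,0.09],[0,0,0.12]], "claw": 0.2}}

```text
t: 24.4
eef_pos: [517.0, 28.6, 237.8]
tool_rot: [1.0, -0.028, 0.001, -0.0]
contact_force: [-0.1, -0.4, 0.3]
gripper_width: 51.0
gripper_force: 0.0
```

Request:
{"name": "carry_out", "arguments": {"slide": [[5,-42,0],[9,-84,0],[14,-126,0],[19,-168,0],[23,-210,0]], "delta_rot": [[0,0,0.035],[0,0,0.07],[0,0,0.105],[0,0,0.14],[0,0,0.175]]}}

```text
t: 24.9
eef_pos: [540.1, -181.8, 237.8]
tool_rot: [0.998, 0.059, 0.0, 0.0]
contact_force: [1.0, 0.9, -0.1]
gripper_width: 51.3
gripper_force: 0.0
```

Request:
{"name": "carry_out", "arguments": {"slide": [[5,-42,0],[9,-84,0],[14,-121,-10],[17,-148,-25],[19,-168,-43]], "delta_rot": [[0,0,0.035],[0,0,0.07],[0,0,0.1],[0,0,0.122],[0,0,0.122]]}}

```text
t: 25.4
eef_pos: [559.3, -350.4, 194.9]
tool_rot: [0.993, 0.119, 0.001, 0.001]
contact_force: [0.5, 0.3, 0.3]
gripper_width: 51.2
gripper_force: 0.0
```

Request:
{"name": "carry_out", "arguments": {"slide": [[0,0,0],[0,0,0]], "delta_rot": [[0,0,0],[0,0,0]]}}

```text
t: 25.6
eef_pos: [558.8, -347.7, 194.0]
tool_rot: [0.993, 0.119, -0.0, -0.001]
contact_force: [0.3, 0.4, 0.6]
gripper_width: 51.3
gripper_force: 0.0
```

Run:
```python
from h import *
st()
p,d=arm.capture("wrist");cv2.imwrite("pics/w5.png",p)
```

```text
t 25.6 tcp [ 558.8 -347.7  194. ] y-yaw -1.3325 tilt [-0.0008  0.0012] w 51.3 gf 0.0 F [0.3 0.4 0.6] T [-0.    0.03  0.03] q [-0.67  0.15  1.57  0.    1.42  0.66]
```

View pics/w5.png

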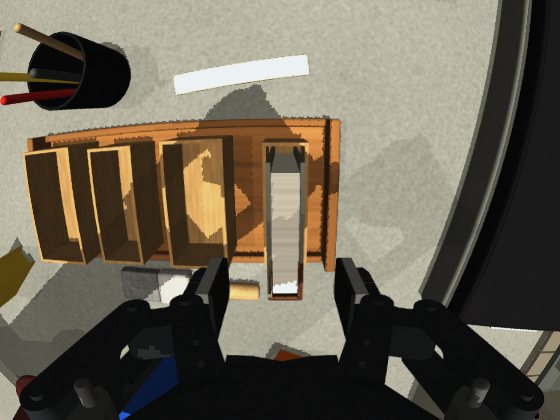

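The thin register is at (286,220), midway between the fingers at (215,290) and (350,290). I grip and lift it.

Request:
{"name": "carry_out", "arguments": {"slide": [[0,0,-28],[0,0,-55],[0,0,-78],[0,0,-93],[0,0,-100]], "delta_rot": [[0,0,0],[0,0,0],[0,0,0],[0,0,0],[0,0,0]]}}

```text
t: 26.15
eef_pos: [558.9, -346.9, 93.7]
tool_rot: [0.993, 0.12, -0.0, -0.0]
contact_force: [-0.2, 0.6, 1.1]
gripper_width: 51.5
gripper_force: 0.0
```

Request:
{"name": "carry_out", "arguments": {"slide": [[0,0,0],[0,0,0],[0,0,0],[0,0,0],[0,0,0]], "delta_rot": [[0,0,0],[0,0,0],[0,0,0],[0,0,0],[0,0,0]], "claw": -1, "newtons": 45}}

```text
t: 26.65
eef_pos: [559.8, -348.5, 95.9]
tool_rot: [0.993, 0.119, 0.001, 0.001]
contact_force: [0.2, -0.0, 3.4]
gripper_width: 23.4
gripper_force: 48.0
```

Request:
{"name": "carry_out", "arguments": {"slide": [[0,0,10],[0,0,30],[0,0,60],[0,0,95],[0,0,130]], "delta_rot": [[0,0,0],[0,0,0],[0,0,0],[0,0,0],[0,0,0]]}}

```text
t: 27.15
eef_pos: [558.3, -347.7, 225.0]
tool_rot: [0.993, 0.119, -0.001, -0.001]
contact_force: [0.5, -0.2, -2.3]
gripper_width: 23.3
gripper_force: 47.4
```

Request:
{"name": "carry_out", "arguments": {"slide": [[0,0,25],[0,0,40],[0,0,45],[0,0,45]], "delta_rot": [[0,0,0],[0,0,0],[0,0,0],[0,0,0]]}}

```text
t: 27.55
eef_pos: [558.8, -348.0, 269.0]
tool_rot: [0.993, 0.119, -0.0, -0.0]
contact_force: [1.4, 0.4, -2.2]
gripper_width: 23.7
gripper_force: 47.5
```

```bash
python3 -c "
from h import *
st()"
```

```text
t 27.55 tcp [ 558.8 -348.   269. ] y-yaw -1.3321 tilt [-0.0004  0.0002] w 23.7 gf 47.5 F [ 1.4  0.4 -2.2] T [-0.05  0.06 -0.01] q [-0.67  0.11  1.49 -0.    1.54  0.66]
```

Request:
{"name": "carry_out", "arguments": {"slide": [[-2,15,0],[-7,45,0],[-13,85,0],[-20,127,0],[-26,169,0]], "delta_rot": [[0,0,-0.01],[0,0,-0.04],[0,0,-0.07],[0,0,-0.11],[0,0,-0.15]]}}

```text
t: 28.05
eef_pos: [531.4, -176.4, 266.7]
tool_rot: [0.999, 0.043, -0.002, -0.001]
contact_force: [1.1, 0.4, -1.3]
gripper_width: 22.9
gripper_force: 47.3
```

Request:
{"name": "carry_out", "arguments": {"slide": [[-7,42,0],[-13,84,0],[-20,126,0],[-27,168,0],[-33,208,0]], "delta_rot": [[0,0,-0.04],[0,0,-0.08],[0,0,-0.12],[0,0,-0.16],[0,0,-0.197]]}}

```text
t: 28.55
eef_pos: [497.9, 31.5, 267.0]
tool_rot: [0.998, -0.055, -0.002, -0.0]
contact_force: [1.1, -0.4, -2.1]
gripper_width: 23.7
gripper_force: 47.3
```

Request:
{"name": "carry_out", "arguments": {"slide": [[-6,38,0],[-11,68,0],[-14,89,0],[-16,100,0],[-16,100,0]], "delta_rot": [[0,0,-0.03],[0,0,-0.055],[0,0,-0.07],[0,0,-0.07],[0,0,-0.07]]}}

```text
t: 29.05
eef_pos: [482.8, 130.1, 267.8]
tool_rot: [0.996, -0.088, -0.001, 0.0]
contact_force: [-0.2, -0.2, -3.7]
gripper_width: 23.7
gripper_force: 47.3
```

```bash
python3 -c "
from h import *
st(); hand(-117); st()"
```

```text
t 29.05 tcp [482.8 130.1 267.8] y-yaw -1.7465 tilt [-0.0026 -0.0002] w 23.7 gf 47.3 F [-0.2 -0.2 -3.7] T [-0.01 -0.06 -0.02] q [ 0.11 -0.27  1.85  0.    1.56  1.86]
scene hand x [-56.6  36.7] y [-126.8 -103.4] zmin [185.  186.9]
side hand x [-54.   40.5] y [-128.8 -104.6] zmin [185.  187.1]
t 29.15 tcp [483.6 128.6 268.4] y-yaw -1.7489 tilt [-0.0014 -0.0008] w 23.2 gf 47.3 F [-0.8 -0.4 -2.6] T [0.01 0.01 0.03] q [ 0.11 -0.27  1.85 -0.    1.56  1.86]
```

Request:
{"name": "carry_out", "arguments": {"slide": [[0,0,-20],[0,0,-50],[0,0,-80],[0,0,-110],[0,0,-135]], "delta_rot": [[0,0,0],[0,0,0],[0,0,0],[0,0,0],[0,0,0]]}}

```text
t: 29.65
eef_pos: [483.5, 127.6, 132.3]
tool_rot: [0.996, -0.09, -0.001, 0.0]
contact_force: [1.1, -0.4, -2.6]
gripper_width: 23.8
gripper_force: 47.3
```

Request:
{"name": "carry_out", "arguments": {"slide": [[0,0,-15],[0,0,-28],[0,0,-36],[0,0,-41],[0,0,-43]], "delta_rot": [[0,0,0],[0,0,0],[0,0,0],[0,0,0],[0,0,0]]}}

```text
t: 30.15
eef_pos: [484.4, 129.0, 91.6]
tool_rot: [0.996, -0.089, 0.0, -0.0]
contact_force: [-0.3, -0.2, -2.1]
gripper_width: 23.3
gripper_force: 47.3
```

Request:
{"name": "carry_out", "arguments": {"slide": [[0,0,-1],[0,0,-2],[0,0,-3],[0,0,-3]], "delta_rot": [[0,0,0],[0,0,0],[0,0,0],[0,0,0]]}}

```text
t: 30.55
eef_pos: [484.1, 129.1, 88.5]
tool_rot: [0.996, -0.089, 0.0, -0.0]
contact_force: [0.4, -0.3, -1.6]
gripper_width: 23.4
gripper_force: 47.3
```

Request:
{"name": "carry_out", "arguments": {"slide": [[0,0,-1],[0,0,-1]], "delta_rot": [[0,0,0],[0,0,0]]}}

```text
t: 30.75
eef_pos: [484.3, 129.1, 87.9]
tool_rot: [0.996, -0.089, 0.0, -0.0]
contact_force: [-0.6, -0.2, 0.4]
gripper_width: 23.1
gripper_force: 47.6
```

Request:
{"name": "carry_out", "arguments": {"slide": [[0,0,-0.5],[0,0,-0.5]], "delta_rot": [[0,0,0],[0,0,0]]}}

```text
t: 30.95
eef_pos: [484.4, 129.1, 87.9]
tool_rot: [0.996, -0.089, 0.0, -0.0]
contact_force: [-3.0, 0.6, 4.2]
gripper_width: 23.3
gripper_force: 48.2
```

Request:
{"name": "carry_out", "arguments": {"slide": [[0,0,0],[0,0,0],[0,0,0],[0,0,0]], "delta_rot": [[0,0,0],[0,0,0],[0,0,0],[0,0,0]], "claw": 0.1}}

```text
t: 31.35
eef_pos: [484.1, 128.9, 86.8]
tool_rot: [0.996, -0.089, 0.0, 0.0]
contact_force: [0.5, -0.6, 0.6]
gripper_width: 47.2
gripper_force: 0.0
```

Request:
{"name": "carry_out", "arguments": {"slide": [[0,0,10],[0,0,30],[0,0,60],[0,0,100],[0,0,145]], "delta_rot": [[0,0,0],[0,0,0],[0,0,0],[0,0,0],[0,0,0]]}}

```text
t: 31.85
eef_pos: [483.1, 129.0, 232.7]
tool_rot: [0.996, -0.089, -0.001, 0.0]
contact_force: [0.3, -0.8, -0.5]
gripper_width: 47.0
gripper_force: 0.0
```

Request:
{"name": "carry_out", "arguments": {"slide": [[0,-30,10],[0,-70,20],[0,-110,30],[0,-130,30],[0,-130,30]], "delta_rot": [[0,0,0],[0,0,0],[0,0,0],[0,0,0],[0,0,0]]}}

```text
t: 32.35
eef_pos: [484.2, -3.0, 263.0]
tool_rot: [0.996, -0.091, 0.001, 0.0]
contact_force: [0.5, 0.5, 0.7]
gripper_width: 46.9
gripper_force: 0.0
```

```bash
python3 -c "
from h import *
st(); check('d',-116.5,135); check('d',-38.5,143); check('d',39.5,151); check('d',117.5,159);st()
p=cv2.imread('pics/side_d.png')[100:270,260:510]; q=cv2.imread('pics/scene_d.png')[180:400,260:480]
cv2.imwrite('pics/crop4.png',np.hstack([cv2.resize(p,(440,300)),cv2.resize(q,(300,300))]))"
```

```text
t 32.35 tcp [484.2  -3.  263. ] y-yaw -1.7527 tilt [ 0.0017 -0.0006] w 46.9 gf 0.0 F [0.5 0.5 0.7] T [-0.03  0.05 -0.  ] q [-0.16 -0.31  1.89 -0.    1.56  1.59]
scene top x [-55.   37.4] y [-128.6 -104. ] z [131.5 137.2] yaw -0.016 | body x [-55.3  39.1] y [-127.9 -103.4]
   stop back 62.6
side top x [-52.5  40.3] y [-128.  -104.2] z [131.2 135.8] yaw 0.009 | body x [-50.9  42. ] y [-128.5 -104. ]
   stop back 65.2
scene top x [-61.   39.5] y [-59.7 -18.1] z [139.2 144.8] yaw -0.0 | body x [-60.2  41.1] y [-59.8 -17.2]
   stop back 62.7
side top x [-58.8  44.2] y [-59.7 -17.6] z [138.9 143.7] yaw 0.011 | body x [-55.6  44.1] y [-60.3 -17.9]
   stop back 65.1
scene top x [-58.6  38.5] y [23.7 56.4] z [147.5 152.7] yaw -0.003 | body x [-57.9  39.9] y [24.1 57. ]
   stop back 62.5
side top x [-56.1  41.8] y [23.8 57.2] z [147.2 151.5] yaw 0.018 | body x [-55.3  43.1] y [23.2 56.9]
   stop back 64.8
scene top x [-63.3  39.5] y [ 93.1 144.2] z [155.3 160.5] yaw 0.005 | body x [-61.2  42.9] y [ 93.1 144.6]
   stop back 62.3
side top x [-60.7  45.2] y [ 92.9 145. ] z [155.2 159.8] yaw 0.023 | body x [-57.9  45.9] y [ 92.1 145.1]
   stop back 64.6
t 32.75 tcp [ 4.839e+02 -2.000e-01  2.616e+02] y-yaw -1.7475 tilt [-0.0004  0.0002] w 46.8 gf 0.0 F [-0. -0. -0.] T [-0.05 -0.07  0.  ] q [-0.15 -0.31  1.89  0.    1.56  1.59]
```

View pics/crop4.png

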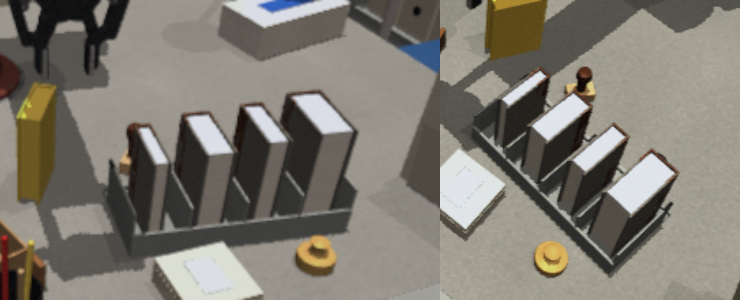

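The final crops show all four registers upright and square, one per bay, in the original order thin, thick, medium, thickest: (150,175), (205,165), (262,155) and (320,150) in the left crop. Their tops measure at the expected heights (135, 143, 151 and 159 mm). They stand clear of the lip and the stop, and the arm touches nothing.

```bash
python3 -c "
from station import arm
print(arm.hand_in())"
```

```text
the job is handed in; nothing more can be done
None
```

All four registers stand upright and square in the grey rack, one per bay in their original order, and the job was handed in at about 33 s of the 106 s allowed.

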